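Load the spindle and present its hand nut

ROBOT

A 6-joint arm with a two-finger parallel gripper is mounted at the origin on a cart in front of the work surface, level with it; the furniture and walls round the work are solid. World frame = base frame: x ahead of the robot, y to its left, z up, the work surface at z = 0. Lengths are in mm, angles in rad, forces in N, time in s.
With the tool pointing down it reaches from about 250 to 800 mm from the base axis. Payload 8.5 kg.
Tool frame: the origin (TCP) lies at the very end of the fingers, on their centre line; the grasp point (between the pads) lies tcp_to_grasp behind it (tcp_to_grasp is the distance from the TCP to the grasp point, in mm); z points along the fingers, y is the line along which they close (so a half turn about z gives the same grasp; the last joint's range is limited). The gripper opens to 85 mm and grips with 20 to 120 N. Pads are 22 mm wide; open, the fingers measure 114 mm over their backs; the gripper's body (76 mm by 85 mm) begins 54 mm behind the grasp point. The pads swing forward as they close: fully open they stand 13 mm farther back than shut.
Start: joints at [-1.284, 0.238, -0.013, 1.319, 0, 1.571], TCP at [148.5, -503.514, 231.276] pointing down, gripper open.
Joint ranges: [-2.66, 2.66], [-1.03, 1.9], [-1.14, 1.46], [-1.82, 2.27], [-1.45, 1.34], [-3.14, 3.14]. Speed limits (rad/s): [2.22, 2.22, 2.79, 3.14, 3.14, 3.14].

INTERFACE

Orientations are given as a unit quaternion [w, x, y, z].
In Python, from plant import sense, read_camera, close_job, tcp_to_grasp gives the robot as it stands.
- The arm moves only by the tool carry_out, never from a script. Its argument "increments" is a list of rows, each a list of 4 numbers: the shift along the tool's x, y, z in m, then the turn about the tool's z in degrees. A call has 1 to 8 rows; each row shifts and turns the commanded pose from where the row before left it, along the tool's axes as they then stand; what a row does not reach is not made up. A row lasts 1/10 s, in which the tool goes at most 50 mm and 8.59 degrees, less where a joint would pass 70% of its speed; a pose out of reach is approached as far as the arm can. A call is refused whole if a number of a shift passes 0.05 or a number of a turn 8.59, either way. A call with a gripper value outside its range is refused whole. "grip" is the gripper command: -1 is shut, 1 is fully open, values between are in proportion, set as the call begins (left out, the last holds). The fingers move at their own pace and stop on an object; "newtons" is the grip in N (left out, the last holds). Time passes only in rows, so rows that do not move let the fingers close. It gives the time, the measured TCP pose, the force, the opening and the grip force at its end, in the units of the state.
- sense(): the state, without advancing time (a new reading comes with each control period).
- read_camera(name): name is "scene" or "top"; returns a dict with "color" (480x640x3 uint8, blue, green, red), "fx", "fy", "cx", "cy" (pixels), "dist" ([k1, k2, p1, p2, k3] as OpenCV has them; the pictures are not rectified), "world_from_camera" (4x4, takes a point from camera to world coordinates). Camera axes: x right, y up, looking along -z (the intrinsics and any distortion apply to the point x, -y, -z); pixel columns grow to the right and rows downward; lengths in mm; the calibration is good to about 2 mm. A picture is of the moment at which its call begins. There is no depth.
- close_job(): hands the job in; it is judged then, once.
The state is a dict: "t": time; "joint_pos": joint angles; "qd": joint speeds; "effort": joint torques, N m; "eef_pos": TCP position; "orientation": TCP orientation; "wrist_force": force on the tool from outside, world axes, zero at the start; "wrist_torque": the same for the moment, N m; "width": finger opening in mm; "grip_force": force on a finger pad.
Only numpy, scipy, OpenCV 4.12 (cv2) and the standard library are available. Lean on these libraries where they do the work, as an engineer would, in place of code of your own. Each camera call takes 0.05 s, during which the arm holds its last target. There are 200 camera calls.

TASK

Load the spindle on the grey base plate: thread the wide brass collar down the post until it is fully home on its seat, then the narrower blue bushing fully home on top of it, letting go of each. Then take the red hand nut, upright as it stands, carry it over the yellow tube rack and finish while still holding it: still and upright, hovering about 1 cm above the tip of the post with its hole lined up on the post, touching nothing but the gripper. Leave the rack, its tubes and everything else on the bench where they stand.

Things in the scene. Friction and masses are not known exactly. Their poses are not given: they have to be found in the camera images.
- spindle_seat (a point): Centre of the upper face of the spindle's seat, where the post rises from it; z axis up along the post. The spindle is fixed to the bench: a grey square base plate 120 x 120 mm, 10 mm thick with four bolt heads (5 mm tall) at its corners, a dark round seat 40 mm in diameter (52 mm at its foot) whose top is 30 mm above the bench, and a bright steel post 16 mm in diameter that rises 58 mm above the seat; its last 10 mm taper to 8 mm.
- spindle_tip (a point): Top of the spindle's post, on its axis, 58 mm above the seat and 88 mm above the bench.
- collar_center (a point): Centre (half-way up, on the axis) of the wide brass collar: a loose ring 54 mm outside diameter, 20 mm diameter hole right through, 20 mm tall, about 0.12 kg, lying flat on the bench; z axis along the hole. Home on the seat its centre is 10 mm above spindle_seat.
- bushing_center (a point): Centre (half-way up, on the axis) of the blue plastic bushing: a loose ring 42 mm outside diameter, 20 mm diameter hole right through, 20 mm tall, about 0.06 kg, lying flat on the bench; z axis along the hole. Home on the collar its centre is 30 mm above spindle_seat.
- nut_center (a point): Centre (half-way up, on the axis) of the red ribbed hand nut: a thick ring 30 mm tall, 40 mm outside diameter with fine ribs for show standing under 1 mm proud of it (a smooth rim is left at the bottom), 20 mm diameter hole right through, about 0.08 kg, standing on the bench beyond the yellow rack; z axis up along the hole. Its underside is 15 mm below this point.
- rack: Yellow tube rack, 66 x 166 x 99 mm, loose, standing between the nut and the rings; origin at the centre of its underside, y axis along its length, x across it. The two clear blue-capped tubes in it sit fast and reach 121 mm above the bench.
- timer: White bench timer, 66 x 66 x 19 mm; bystander. Origin at the centre of its underside.
- marker: White and blue marker pen lying down, 135 mm long, 13 mm thick; bystander. Origin at the centre of its underside.
- collar: The wide brass collar; origin at the centre of its underside.
- bushing: The blue bushing; origin at the centre of its underside.
- nut: The red hand nut; origin at the centre of its underside.
- spindle: The fixed spindle; origin at the centre of its base plate's underside, on the bench.
- flask: White plastic flask, 75 mm wide, 130 mm tall; bystander. Origin at the centre of its underside.
- strobe: Small black instrument with a blue knob, 81 x 50 x 60 mm; bystander. Origin at the centre of its underside.
Not all that is in view belongs to the job. Several things have the shape of the collar; the one meant has the colours described above.

How it is judged:
By the outcome, as a careful person would: the job done as asked, in the order asked, and still so for the second after the job is handed in, while the arm keeps its last pose, push and grip.
It also fails if it takes over 72 s, if anything falls off the work surface, if the arm or the gripper's body presses on something with over 40 N, if the wrist force passes 120 N, or if a joint passes its speed limit or range.

## Working session

There is one attempt and no reset: what is moved stays moved. The work goes in short steps, Python scripts to look and compute and a tool call to move; the robot and the scene stay as the last step left them, time stands still between calls to the robot, and variables do not carry over. Pictures are saved under pics/ and viewed, at most 10 in all, crops included, and the job is handed in when it is done.

Besides the shell and the picture viewer there is one more tool, called after "Request:" by a JSON object that holds its "name" and its "arguments". carry_out: Moves the arm, as the interface text tells. Its arguments: {"type":"object","properties":{"increments":{"type":"array"},"grip":{"type":"number"},"newtons":{"type":"number"}},"required":["increments"]}

```bash
mkdir -p pics; python3 - <<'E'
from plant import *
import cv2,numpy as np
print(sense(),tcp_to_grasp)
for n in("scene","top"):
    c=read_camera(n);cv2.imwrite(f"pics/{n}0.png",c["color"]);print(n,{k:v for k,v in c.items() if k!="color"})
E
```

```text
{'t': 0.0, 'joint_pos': array([-1.28397496e+00,  2.38791876e-01, -1.42532684e-02,  1.31919216e+00,
       -1.02080089e-05,  1.57082074e+00]), 'qd': array([-0.00047786,  0.0008995 , -0.00154373,  0.00219439, -0.0002261 ,
       -0.00296362]), 'effort': array([ 1.93284818e-04, -5.38782692e+01,  3.46437621e+01,  1.86264503e-02,
        1.69041954e-06, -2.50954406e-05]), 'eef_pos': array([ 148.40562838, -503.15883343,  230.67218416]), 'orientation': array([-7.12363561e-04,  9.89735787e-01,  1.42907496e-01, -1.08032548e-04]), 'wrist_force': array([-0.10194525, -0.73230873,  1.21483135]), 'wrist_torque': array([-0.03921026,  0.01042122,  0.03826026]), 'grip_force': 0.0, 'width': 85.50358571155898} 18.700000000000003
scene {'fx': 497.7983942008156, 'fy': 497.7983942008156, 'cx': 313.06957876691183, 'cy': 233.3562955016188, 'dist': array([-0.024786,  0.      ,  0.      ,  0.      ,  0.      ]), 'world_from_camera': array([[-8.85330710e-01,  2.68199990e-01, -3.79813505e-01,
         5.75716761e+01],
       [-4.64608532e-01, -5.42129272e-01,  7.00167669e-01,
         6.37816638e+02],
       [-1.81230566e-02,  7.96344535e-01,  6.04571697e-01,
         7.65795988e+02],
       [ 0.00000000e+00,  0.00000000e+00,  0.00000000e+00,
         1.00000000e+00]])}
top {'fx': 607.081411807085, 'fy': 607.081411807085, 'cx': 325.10991934678486, 'cy': 242.51331551299313, 'dist': array([0.04747702, 0.        , 0.        , 0.        , 0.        ]), 'world_from_camera': array([[-4.24384547e-03,  9.88740098e-01, -1.49582780e-01,
         2.42313027e+02],
       [-9.99970195e-01, -3.23122230e-03,  7.01203663e-03,
        -1.42511506e+02],
       [ 6.44974657e-03,  1.49608079e-01,  9.88724341e-01,
         1.60008001e+03],
       [ 0.00000000e+00,  0.00000000e+00,  0.00000000e+00,
         1.00000000e+00]])}
```

View pics/scene0.png

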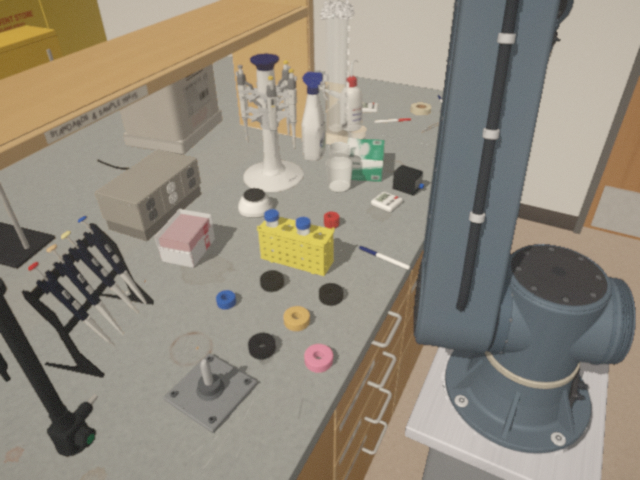

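View pics/top0.png

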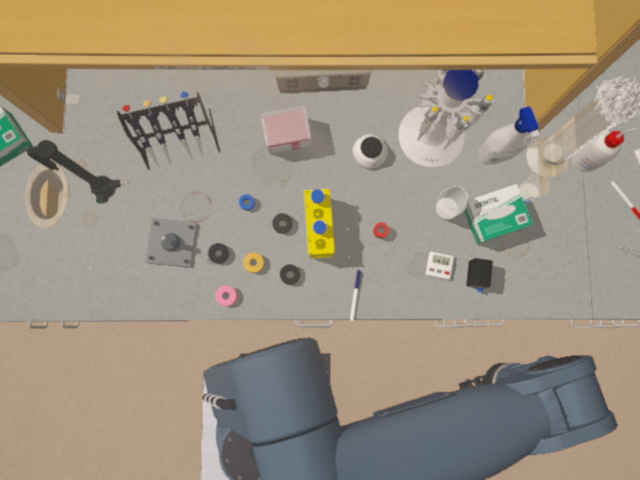

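The brass collar is at top (253,263), scene (296,319). Look-alikes in the top picture are black rings at (218,253), (283,224) and (290,274), a pink one at (227,296), and the blue bushing at (247,202). The spindle is at (171,242), the nut at (381,230) beyond the yellow rack at (319,223).

```bash
cat > h.py <<'E'
from plant import *
import cv2,numpy as np
from scipy.optimize import least_squares
def K(c): return np.array([[c["fx"],0,c["cx"]],[0,c["fy"],c["cy"]],[0,0,1.]])
def proj(c,P):
    W=np.linalg.inv(c["world_from_camera"]);P=np.atleast_2d(P)
    q=(P@W[:3,:3].T+W[:3,3])*[1,-1,-1]
    return cv2.projectPoints(q,np.zeros(3),np.zeros(3),K(c),c["dist"])[0].reshape(-1,2)
def unproj(c,uv,z):
    n=cv2.undistortPoints(np.array([[uv]],float),K(c),c["dist"]).ravel()
    W=c["world_from_camera"];d=W[:3,:3]@[n[0],-n[1],-1];o=W[:3,3]
    return o+d*(z-o[2])/d[2]
HSV={"brass":((12,90,90),(24,255,255)),"blue":((100,120,50),(125,255,255)),"red":((0,150,60),(6,255,255)),"yellow":((25,140,90),(33,255,255))}
def blob(c,col,near,r=30):
    h=cv2.cvtColor(c["color"],cv2.COLOR_BGR2HSV);lo,hi=HSV[col]
    m=cv2.inRange(h,np.array(lo),np.array(hi))
    if col=="red": m|=cv2.inRange(h,np.array((174,150,60)),np.array((180,255,255)))
    k=np.zeros_like(m);cv2.circle(k,tuple(int(x) for x in near),r,255,-1);m&=k
    m=cv2.morphologyEx(m,cv2.MORPH_OPEN,np.ones((2,2),np.uint8))
    n,l,s,_=cv2.connectedComponentsWithStats(m);i=1+np.argmax(s[1:,4])
    hull=cv2.convexHull(cv2.findNonZero((l==i).astype(np.uint8)))
    M=cv2.moments(hull);return np.array([M["m10"]/M["m00"],M["m01"]/M["m00"]]),s[i]
def cams(): return {n:read_camera(n) for n in("top","scene")}
E
python3 - <<'E'
from h import *
C=cams()
for nm,col,t,s,z in(("collar","brass",(253,263),(296,319),10),("bushing","blue",(247,202),(226,299),10),("nut","red",(381,230),(332,219),15)):
    for n,p in(("top",t),("scene",s)):
        uv,st=blob(C[n],col,p,18);print(nm,n,uv.round(1),st,unproj(C[n],uv,z).round(1))
uv,st=blob(C["top"],"yellow",(319,223),50);print("rack",uv,st,unproj(C["top"],uv,99))
a=cv2.resize(C["top"]["color"][180:310,135:400],None,fx=3,fy=3,interpolation=cv2.INTER_CUBIC)
b=cv2.resize(C["scene"]["color"][340:440,150:290],None,fx=2,fy=2,interpolation=cv2.INTER_CUBIC)
o=np.zeros((600,800,3),np.uint8);o[:390,:795]=a;o[395:595,:280]=b;b=cv2.resize(C["scene"]["color"][290:390,180:340],None,fx=2,fy=2);o[395:595,300:620]=b
cv2.imwrite("pics/crop1.png",o)
E
```

```text
collar top [254.2 263.2] [244 253  21  21 317] [428.3  33.1  10. ]
collar scene [297.4 319. ] [285 307  26  25 529] [426.3  33.9  10. ]
bushing top [247.3 202.6] [241 196  14  14 121] [591.3  53.5  10. ]
bushing scene [226.2 299.9] [218 292  18  17 237] [589.9  54.4  10. ]
nut top [381.6 230.7] [375 224  14  14 113] [ 513.4 -303.6   15. ]
nut scene [331.9 220.6] [326 214  13  14 172] [ 511.  -301.6   15. ]
rack [319.84520004 223.87774872] [ 305  190   30   69 1391] [ 516.80179441 -140.1317689    99.        ]
```

View pics/crop1.png

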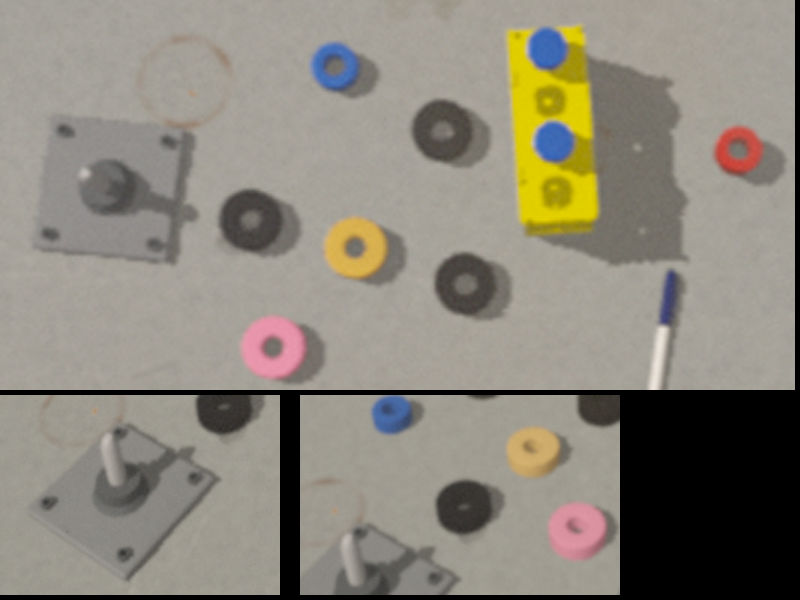

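The crop confirms the brass ring at crop (356,247) as the target; the neighbours are black or pink. The spindle plate's bolts are at crop (65,131), (169,142), (155,244) and (50,234), and the post tip is near (85,175).

```bash
cat >> h.py <<'E'
from scipy.spatial.transform import Rotation as R
def go(target):
    s=sense();q=s["orientation"];r=R.from_quat(q,scalar_first=True)
    print("tcp",s["eef_pos"].round(1),"tool-delta mm",r.inv().apply(np.array(target)-s["eef_pos"]).round(1),"axes x",r.as_matrix()[:,0].round(3),"y",r.as_matrix()[:,1].round(3),"z",r.as_matrix()[:,2].round(4),"j6",s["joint_pos"].round(2),"F",s["wrist_force"].round(1),"w",s["width"],s["grip_force"],s["t"])
E
python3 - <<'E'
from h import *
C=cams()
b=np.array([(65,131),(169,142),(155,244),(50,234)])
px=(b+.5)/3-.5+[135,180]
P=np.array([unproj(C["top"],p,15) for p in px]);print(P.round(1),P.mean(0))
t=(np.array((85,175))+.5)/3-.5+[135,180];print(t,unproj(C["top"],t,87))
b=np.array([(120,433),(195,479),(125,554),(48,503)]);px=(b-[0,395]+.5)/2-.5+[150,340]
P=np.array([unproj(C["scene"],p,15) for p in px]);print(P.round(1),P.mean(0))
t=(np.array((107,436))-[0,395]+.5)/2-.5+[150,340];print(t,unproj(C["scene"],t,87))
go((428,33,200))
E
```

```text
[[534.8 291.4  15. ]
 [524.7 200.3  15. ]
 [434.4 209.8  15. ]
 [443.5 301.   15. ]] [484.33503086 250.61867834  15.        ]
[163. 238.] [484.01603004 253.74260826  87.        ]
[[522.2 201.   15. ]
 [430.2 212.   15. ]
 [440.9 302.1  15. ]
 [532.2 292.7  15. ]] [481.39400307 251.94036654  15.        ]
[203.25 360.25] [485.64839651 250.53545267  87.        ]
tcp [ 148.5 -503.4  231.1] tool-delta mm [ 419.9 -435.4   31.3] axes x [ 0.959  0.283 -0.   ] y [ 0.283 -0.959 -0.001] z [-2.e-04  5.e-04 -1.e+00] j6 [-1.28  0.24 -0.01  1.32 -0.    1.57] F [-0.5 -0.3  0.4] w 85.3589022884184 0.0 0.3
```

Request:
{"name": "carry_out", "arguments": {"increments": [[0.01, -0.04, 0, -8.5], [0.01, -0.04, 0, -8.5], [0.005, -0.04, 0, -8.5], [0, -0.04, 0, -8.5]], "grip": 1}}

```text
t: 0.7
eef_pos: [94.4, -354.0, 231.1]
orientation: [-0.0, 0.903, 0.43, 0.0]
wrist_force: [-1.3, 0.4, 0.5]
width: 85.5
grip_force: 0.0
```

```bash
python3 - <<'E'
from h import *
go((428,33,200))
E
```

```text
tcp [  94.4 -354.   231.1] tool-delta mm [510.7  14.8  31.3] axes x [0.631 0.776 0.   ] y [ 0.776 -0.631 -0.   ] z [ 1.e-04  4.e-04 -1.e+00] j6 [-1.31 -0.03 -0.33  1.28  0.    0.94] F [-1.3  0.4  0.5] w 85.45417544782283 0.0 0.7
```

Request:
{"name": "carry_out", "arguments": {"increments": [[0.02, 0.02, 0, -7.8], [0.02, 0.02, 0, -7.8], [0.02, 0.02, 0, -7.8], [0.02, 0.02, 0, -7.8], [0.02, 0.02, 0, -7.8], [0.04, 0.03, 0, 0], [0.04, 0.03, 0, 0], [0.04, 0.03, 0, 0]]}}

```text
t: 1.5
eef_pos: [315.9, -185.5, 231.5]
orientation: [0.0, 0.711, 0.703, 0.0]
wrist_force: [1.2, -1.0, -0.1]
width: 85.4
grip_force: 0.0
```

```bash
python3 - <<'E'
from h import *
go((427.3,33.5,100))
E
```

```text
tcp [ 315.9 -185.5  231.5] tool-delta mm [220.2 109.  131.5] axes x [ 0.011  1.    -0.   ] y [ 1.    -0.011  0.001] z [ 6.e-04 -3.e-04 -1.e+00] j6 [-0.53 -0.04 -0.33  1.28  0.    1.05] F [ 1.2 -1.  -0.1] w 85.35880548186766 0.0 1.5
```

Request:
{"name": "carry_out", "arguments": {"increments": [[0.037, 0.018, 0, 0], [0.037, 0.018, 0, 0], [0.037, 0.018, 0, 0], [0.037, 0.018, 0.02, 0], [0.037, 0.018, 0.03, 0], [0.035, 0.019, 0.04, 0], [0, 0, 0.04, 0], [0, 0, 0, 0]]}}

```text
t: 2.3
eef_pos: [420.5, 28.0, 102.7]
orientation: [-0.003, 0.71, 0.704, -0.003]
wrist_force: [0.2, -0.4, 0.3]
width: 85.4
grip_force: 0.0
```

```bash
python3 - <<'E'
from h import *
go((427.3,33.5,2))
C=cams()
uv,_=blob(C["scene"],"brass",(297,319),18);print(uv,unproj(C["scene"],uv,10))
a=cv2.resize(C["scene"]["color"][200:380,190:400],None,fx=2.8,fy=2.8)
cv2.imwrite("pics/c2.png",a)
E
```

```text
tcp [420.5  28.  102.7] tool-delta mm [  5.7   7.5 100.6] axes x [ 0.008  1.    -0.001] y [ 1.    -0.008 -0.008] z [-8.e-03 -5.e-04 -1.e+00] j6 [ 0.07  0.16 -0.47  0.95  0.    1.64] F [ 0.2 -0.4  0.3] w 85.4142301626094 0.0 2.3
[297.42107012 319.03788634] [426.17047022  33.96526494  10.        ]
```

View pics/c2.png

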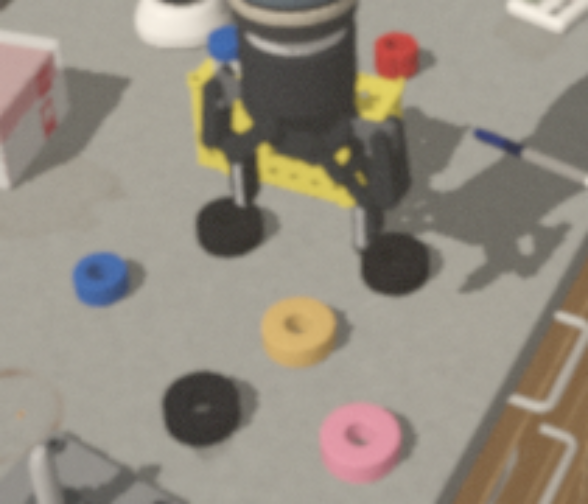

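The open gripper is above the brass collar (crop (298,330)), fingers straddling it along x with clear space on both sides.

Request:
{"name": "carry_out", "arguments": {"increments": [[0.003, 0.004, 0.02, 0], [0.0025, 0.0035, 0.02, 0], [0, 0, 0.02, 0], [0, 0, 0.015, 0], [0, 0, 0.01, 0], [0, 0, 0, 0], [0, 0, 0, 0]]}}

```text
t: 3.1
eef_pos: [432.2, 32.4, 22.6]
orientation: [0.0, 0.711, 0.703, 0.001]
wrist_force: [0.0, 0.7, 0.8]
width: 85.5
grip_force: 0.0
```

```bash
python3 - <<'E'
from h import *
go((427.3,33.5,2))
E
```

```text
tcp [432.2  32.4  22.6] tool-delta mm [ 1.  -4.9 20.6] axes x [0.011 1.    0.   ] y [ 1.    -0.011  0.002] z [ 1.6e-03  2.0e-04 -1.0e+00] j6 [ 0.07  0.27 -0.58  0.73  0.    1.66] F [0.  0.7 0.8] w 85.52074982145123 0.0 3.1
```

Request:
{"name": "carry_out", "arguments": {"increments": [[0.001, -0.005, 0.01, 0], [0, 0, 0.01, 0], [0, 0, 0, 0], [0, 0, 0, 0], [0, 0, 0, 0]]}}

```text
t: 3.6
eef_pos: [426.8, 33.8, 1.8]
orientation: [0.0, 0.711, 0.704, 0.0]
wrist_force: [0.2, -1.1, -0.6]
width: 85.1
grip_force: 0.0
```

Request:
{"name": "carry_out", "arguments": {"increments": [[0, 0, 0, 0], [0, 0, 0, 0], [0, 0, 0, 0], [0, 0, 0, 0], [0, 0, 0, 0], [0, 0, 0, 0], [0, 0, 0, 0], [0, 0, 0, 0]], "grip": -1, "newtons": 40}}

```text
t: 4.4
eef_pos: [426.7, 33.8, 1.9]
orientation: [0.0, 0.711, 0.704, 0.0]
wrist_force: [-1.4, 0.6, 5.2]
width: 51.7
grip_force: 41.4
```

```bash
python3 - <<'E'
from h import *
go((427.3,33.5,2))
C=cams();print(proj(C["scene"],[483,251.3,88]),proj(C["top"],[483,251.3,88]))
for n,p in(("top",(254,263)),("scene",(297,319))):
  try: print(n,unproj(C[n],blob(C[n],"brass",p,20)[0],10))
  except Exception as e: print(n,e)
E
```

```text
tcp [426.7  33.8   1.9] tool-delta mm [-0.3  0.6 -0.1] axes x [0.01 1.   0.  ] y [ 1.    -0.01   0.001] z [ 8.e-04  1.e-04 -1.e+00] j6 [ 0.08  0.29 -0.62  0.66  0.    1.66] F [-1.4  0.6  5.2] w 51.66163540430861 41.43779904115945 4.4
[[204.13166056 360.76780553]] [[163.86439968 238.3344563 ]]
top [409.50614632  16.84828931  10.        ]
scene [427.65843628  34.91019749  10.        ]
```

Request:
{"name": "carry_out", "arguments": {"increments": [[0, 0, -0.01, 0], [0, 0, -0.02, 0], [0, 0, -0.03, 0], [0, 0, -0.03, 0], [0, 0, -0.025, 0], [0, 0, 0, 0], [0, 0, 0, 0]]}}

```text
t: 5.2
eef_pos: [426.5, 33.7, 116.9]
orientation: [0.0, 0.711, 0.704, 0.0]
wrist_force: [-0.6, 0.2, -2.4]
width: 51.4
grip_force: 42.9
```

Request:
{"name": "carry_out", "arguments": {"increments": [[0.02, 0.004, 0, 0], [0.035, 0.009, 0, 0], [0.04, 0.01, 0, 0], [0.04, 0.01, 0, 0], [0.04, 0.01, 0, 0], [0.033, 0.008, 0, 0], [0.01, 0.002, 0, 0], [0, 0, 0, 0]]}}

```text
t: 6.0
eef_pos: [480.8, 251.9, 114.9]
orientation: [-0.0, 0.71, 0.704, -0.001]
wrist_force: [0.3, 0.1, -0.8]
width: 51.9
grip_force: 42.9
```

Request:
{"name": "carry_out", "arguments": {"increments": [[0, 0, 0, 0], [0, 0, 0, 0]]}}

```text
t: 6.2
eef_pos: [480.9, 249.8, 116.1]
orientation: [-0.0, 0.711, 0.703, -0.001]
wrist_force: [-0.0, -0.1, -1.5]
width: 51.6
grip_force: 42.9
```

```bash
python3 - <<'E'
from h import *
go((483,251.3,112))
C=cams();p=sense()["eef_pos"]
for n in C:
  c=proj(C[n],[p[0],p[1],p[2]+8])[0]
  uv,s=blob(C[n],"brass",c,25);print(n,c,uv,s,unproj(C[n],uv,p[2]+8)[:2]-p[:2])
a=cv2.resize(C["scene"]["color"][290:430,120:300],None,fx=4,fy=4,interpolation=cv2.INTER_CUBIC)
cv2.imwrite("pics/c3.png",a)
E
```

```text
tcp [480.9 249.8 116.1] tool-delta mm [1.6 2.1 4.1] axes x [ 0.011  1.    -0.001] y [ 1.    -0.011 -0.001] z [-1.1e-03 -7.0e-04 -1.0e+00] j6 [ 0.48  0.33 -0.19  1.05 -0.    2.06] F [-0.  -0.1 -1.5] w 51.551466195545125 42.85338603425771 6.2
top [160.5553476  236.69687405] [166.1355094  237.59149357] [161 227  12  21 169] [ -2.25966639 -13.63080484]
scene [202.09947443 346.4457292 ] [199.17716971 348.51796573] [187 333  26  31 608] [1.60778324 5.70247855]
```

View pics/c3.png

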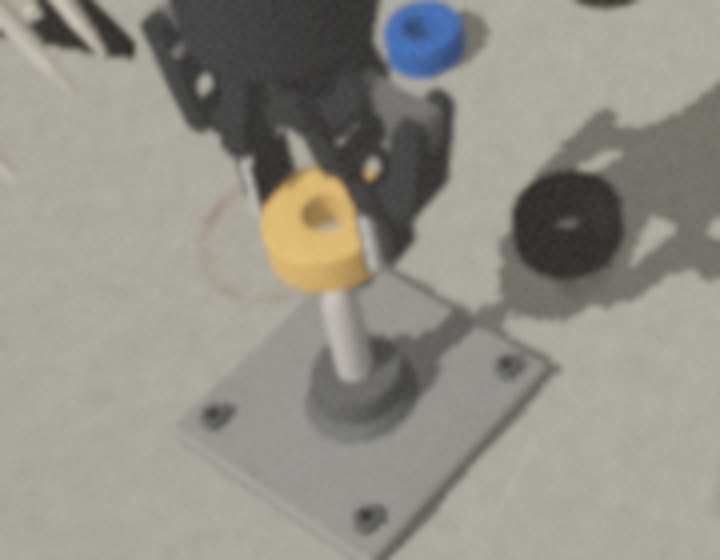

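The collar sits level in the fingers, with its hole at crop (322,213) and the post just below, roughly in line.

```bash
python3 - <<'E'
from h import *
c=read_camera("scene")
f=lambda u,v:((u+.5)/4-.5+120,(v+.5)/4-.5+290)
print("hole",unproj(c,f(322,213),134.2))
# post bottom/seat edges: seat ellipse top centre approx, post mid
print("bolts",[unproj(c,f(*p),15).round(1) for p in((215,415),(370,517),(511,365))])
print("post at seat",unproj(c,f(354,379),30))
for q in((483,251.3,30),(483,251.3,76)): print(proj(c,q),(proj(c,q)-[120,290]+.5)*4-.5)
E
```

```text
hole [482.4128673  251.31576702 134.2       ]
bolts [array([533.3, 292.4,  15. ]), array([441.5, 301.6,  15. ]), array([431.1, 210.3,  15. ])]
post at seat [481.21168934 256.58497006  30.        ]
[[209.13184966 381.74398616]] [[358.02739863 368.47594463]]
[[205.19960412 365.25256514]] [[342.29841646 302.51026056]]
```

Request:
{"name": "carry_out", "arguments": {"increments": [[0.001, 0.001, 0.01, 0], [0, 0, 0.01, 0], [0, 0, 0.01, 0], [0, 0, 0.006, 0], [0, 0, 0.004, 0], [0, 0, 0.004, 0], [0, 0, 0, 0], [0, 0, 0, 0]]}}

```text
t: 7.15
eef_pos: [482.6, 252.3, 72.6]
orientation: [-0.0, 0.711, 0.704, 0.0]
wrist_force: [-0.2, -0.6, -1.5]
width: 51.8
grip_force: 42.9
```

```bash
python3 - <<'E'
from h import *
go((483,251.3,33))
E
```

```text
tcp [482.6 252.3  72.6] tool-delta mm [-1.   0.4 39.6] axes x [0.01 1.   0.  ] y [ 1.   -0.01  0.  ] z [ 2.e-04  2.e-04 -1.e+00] j6 [ 0.48  0.37 -0.25  0.95  0.    2.06] F [-0.2 -0.6 -1.5] w 51.80299336578842 42.889691619202495 7.15
```

Request:
{"name": "carry_out", "arguments": {"increments": [[0, 0, 0.008, 0], [0, 0, 0.008, 0], [0, 0, 0.008, 0], [0, 0, 0.006, 0], [0, 0, 0.004, 0], [0, 0, 0.002, 0], [0, 0, 0.002, 0], [0, 0, 0, 0]]}}

```text
t: 7.95
eef_pos: [482.5, 252.2, 34.4]
orientation: [-0.0, 0.711, 0.704, 0.0]
wrist_force: [-0.0, -0.4, -1.1]
width: 51.7
grip_force: 42.9
```

```bash
python3 - <<'E'
from h import *
go((483,251.3,33))
E
```

```text
tcp [482.5 252.2  34.4] tool-delta mm [-0.9  0.5  1.4] axes x [0.01 1.   0.  ] y [ 1.   -0.01 -0.  ] z [-1.e-04  1.e-04 -1.e+00] j6 [ 0.48  0.41 -0.3   0.86  0.    2.06] F [-0.  -0.4 -1.1] w 51.65728534468871 42.89141444955021 7.95
```

Request:
{"name": "carry_out", "arguments": {"increments": [[0, 0, 0.001, 0], [0, 0, 0.001, 0], [0, 0, 0.001, 0], [0, 0, 0, 0], [0, 0, 0, 0]]}}

```text
t: 8.45
eef_pos: [482.6, 252.3, 31.9]
orientation: [0.0, 0.711, 0.704, 0.0]
wrist_force: [-1.6, -0.7, 5.4]
width: 51.4
grip_force: 43.5
```

Seated with light upward force. Release and rise.

Request:
{"name": "carry_out", "arguments": {"increments": [[0, 0, 0, 0], [0, 0, 0, 0], [0, 0, 0, 0], [0, 0, 0, 0], [0, 0, 0, 0], [0, 0, 0, 0]], "grip": 1}}

```text
t: 9.05
eef_pos: [482.5, 252.2, 31.4]
orientation: [-0.0, 0.711, 0.704, -0.0]
wrist_force: [-0.1, 0.2, -0.0]
width: 85.3
grip_force: 0.0
```

Request:
{"name": "carry_out", "arguments": {"increments": [[0, 0, -0.01, 0], [0, 0, -0.02, 0], [0, 0, -0.03, 0], [0, 0, -0.03, 0], [0, 0, -0.02, 0], [0, 0, 0, 0], [0, 0, 0, 0]]}}

```text
t: 9.75
eef_pos: [482.7, 252.3, 142.0]
orientation: [0.0, 0.711, 0.704, 0.001]
wrist_force: [-0.4, 0.1, 0.3]
width: 85.3
grip_force: 0.0
```

Request:
{"name": "carry_out", "arguments": {"increments": [[-0.02, 0.01, 0, 0], [-0.04, 0.02, 0, 0], [-0.04, 0.02, 0, 0], [-0.04, 0.02, 0, 0], [-0.04, 0.02, 0, 0], [-0.015, 0.015, 0, 0], [0, 0, 0, 0], [0, 0, 0, 0]]}}

```text
t: 10.55
eef_pos: [584.8, 55.9, 140.2]
orientation: [-0.001, 0.711, 0.703, -0.001]
wrist_force: [-0.3, -1.1, -0.1]
width: 85.7
grip_force: 0.0
```

```bash
python3 - <<'E'
from h import *
go((590.6,54,4))
C=cams()
c=proj(C["scene"],[483,251.3,40])[0]
for n in C:
  c=proj(C[n],[483,251.3,40])[0]
  try:
    uv,s=blob(C[n],"brass",c,25);print(n,uv,unproj(C[n],uv,40),s)
  except Exception as e: print(n,e)
a=cv2.resize(C["scene"]["color"][260:430,120:300],None,fx=3.5,fy=3.5,interpolation=cv2.INTER_CUBIC)
cv2.imwrite("pics/c4.png",a)
E
```

```text
tcp [584.8  55.9 140.2] tool-delta mm [ -1.8   6.1 136.2] axes x [0.011 1.    0.   ] y [ 1.    -0.011 -0.002] z [-2.4e-03  2.0e-04 -1.0e+00] j6 [ 0.1   0.39 -0.03  1.15  0.    1.68] F [-0.3 -1.1 -0.1] w 85.67793822875105 0.0 10.55
top [159.03921569 240.7254902 ] [484.41606827 275.95679716  40.        ] [158 236   3  10  28]
scene [208.94707583 380.09228374] [479.61394564 253.91012766  40.        ] [193 365  32  31 639]
```

View pics/c4.png

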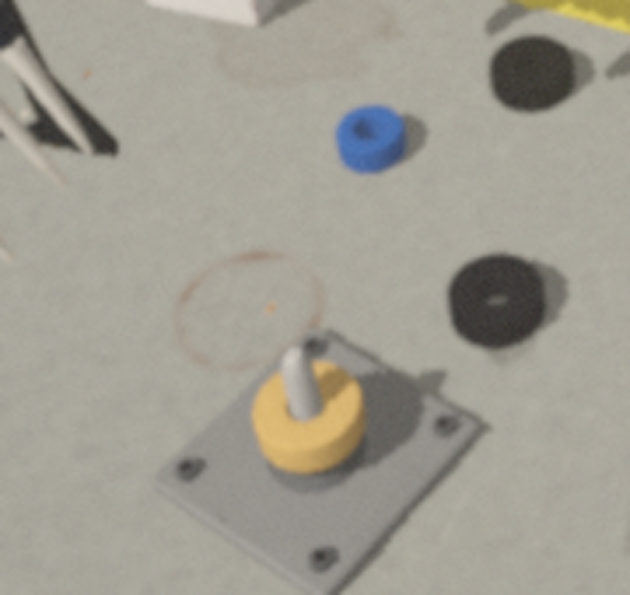

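The collar lies flat on the seat around the post. The bushing is free at crop (370,138).

Request:
{"name": "carry_out", "arguments": {"increments": [[-0.002, 0.005, 0.02, 0], [0, 0, 0.03, 0], [0, 0, 0.03, 0], [0, 0, 0.025, 0], [0, 0, 0.02, 0], [0, 0, 0.012, 0], [0, 0, 0, 0], [0, 0, 0, 0]]}}

```text
t: 11.45
eef_pos: [590.7, 54.7, 5.1]
orientation: [0.0, 0.71, 0.704, 0.0]
wrist_force: [0.4, 0.7, 0.6]
width: 85.8
grip_force: 0.0
```

Request:
{"name": "carry_out", "arguments": {"increments": [[0, 0, 0, 0], [0, 0, 0, 0], [0, 0, 0, 0], [0, 0, 0, 0], [0, 0, 0, 0], [0, 0, 0, 0], [0, 0, 0, 0], [0, 0, 0, 0]], "grip": -1, "newtons": 30}}

```text
t: 12.25
eef_pos: [591.0, 54.1, 5.2]
orientation: [0.0, 0.711, 0.704, 0.001]
wrist_force: [-2.1, 0.1, 6.7]
width: 39.9
grip_force: 30.2
```

Request:
{"name": "carry_out", "arguments": {"increments": [[0, 0, 0, 0], [0, 0, 0, 0]]}}

```text
t: 12.45
eef_pos: [591.0, 54.1, 5.3]
orientation: [0.0, 0.711, 0.704, 0.001]
wrist_force: [-2.2, 0.9, 6.1]
width: 40.1
grip_force: 30.2
```

Request:
{"name": "carry_out", "arguments": {"increments": [[0, 0, -0.01, 0], [0, 0, -0.02, 0], [0, 0, -0.03, 0], [0, 0, -0.03, 0], [0, 0, -0.025, 0], [0, 0, 0, 0], [0, 0, 0, 0]]}}

```text
t: 13.15
eef_pos: [590.8, 54.1, 120.1]
orientation: [0.0, 0.711, 0.704, 0.001]
wrist_force: [-0.2, -0.3, -0.3]
width: 40.1
grip_force: 30.8
```

Request:
{"name": "carry_out", "arguments": {"increments": [[0.02, -0.011, 0, 0], [0.035, -0.02, 0, 0], [0.035, -0.02, 0, 0], [0.035, -0.02, 0, 0], [0.035, -0.02, 0, 0], [0.027, -0.015, 0, 0], [0.01, -0.005, 0, 0], [0, 0, 0, 0]]}}

```text
t: 13.95
eef_pos: [480.5, 252.9, 118.6]
orientation: [-0.0, 0.71, 0.704, -0.001]
wrist_force: [1.1, -0.8, -0.3]
width: 40.3
grip_force: 30.8
```

Request:
{"name": "carry_out", "arguments": {"increments": [[0, 0, 0, 0], [0, 0, 0, 0], [0, 0, 0, 0]]}}

```text
t: 14.25
eef_pos: [482.1, 251.1, 119.3]
orientation: [0.0, 0.711, 0.703, -0.0]
wrist_force: [0.4, -0.4, -0.4]
width: 40.0
grip_force: 30.8
```

```bash
python3 - <<'E'
from h import *
go((482.5,252,117))
c=read_camera("scene")
a=cv2.resize(c["color"][290:430,120:300],None,fx=4,fy=4,interpolation=cv2.INTER_CUBIC)
cv2.imwrite("pics/c5.png",a)
z=sense()["eef_pos"][2]-5.2+20
print((proj(c,[482.5,252,z])-[120,290]+.5)*4-.5)
E
```

```text
tcp [482.1 251.1 119.3] tool-delta mm [0.9 0.4 2.3] axes x [ 0.012  1.    -0.   ] y [ 1.    -0.012 -0.   ] z [-1.e-04 -2.e-04 -1.e+00] j6 [ 0.48  0.33 -0.18  1.06 -0.    2.06] F [ 0.4 -0.4 -0.4] w 39.98650981340957 30.784826019516913 14.25
[[320.81172224 214.16011046]]
```

View pics/c5.png

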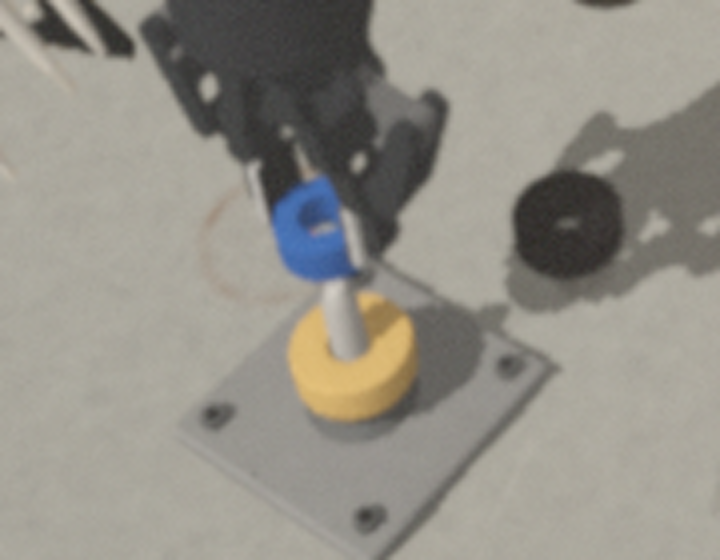

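The bushing is level, hole at crop (321,213), within a pixel of the prediction for the post axis. Descend.

Request:
{"name": "carry_out", "arguments": {"increments": [[0, 0, 0.01, 0], [0, 0, 0.01, 0], [0, 0, 0.01, 0], [0, 0, 0.008, 0], [0, 0, 0.006, 0], [0, 0, 0.004, 0], [0, 0, 0, 0], [0, 0, 0, 0]]}}

```text
t: 15.1
eef_pos: [481.8, 252.2, 71.5]
orientation: [0.0, 0.711, 0.704, 0.0]
wrist_force: [2.6, -0.4, -2.5]
width: 40.1
grip_force: 30.7
```

Request:
{"name": "carry_out", "arguments": {"increments": [[0, 0, 0.006, 0], [0, 0, 0.004, 0], [0, 0, 0.002, 0], [0, 0, 0.002, 0], [0, 0, 0, 0], [0, 0, 0, 0]]}}

```text
t: 15.7
eef_pos: [481.7, 252.3, 57.4]
orientation: [0.0, 0.711, 0.704, 0.0]
wrist_force: [4.7, 0.4, -3.3]
width: 40.1
grip_force: 30.6
```

Request:
{"name": "carry_out", "arguments": {"increments": [[0, 0.0015, 0, 0], [0, 0, 0, 0], [0, 0, 0.001, 0], [0, 0, 0.001, 0], [0, 0, 0.001, 0], [0, 0, 0, 0], [0, 0, 0, 0]]}}

```text
t: 16.4
eef_pos: [482.6, 252.1, 55.2]
orientation: [-0.0, 0.711, 0.704, 0.0]
wrist_force: [-3.1, -1.7, 9.1]
width: 40.3
grip_force: 32.0
```

Request:
{"name": "carry_out", "arguments": {"increments": [[0, 0, 0, 0], [0, 0, 0, 0], [0, 0, 0, 0], [0, 0, 0, 0], [0, 0, 0, 0], [0, 0, 0, 0]], "grip": 1}}

```text
t: 17.0
eef_pos: [483.0, 252.2, 54.4]
orientation: [-0.0, 0.711, 0.704, -0.0]
wrist_force: [-0.4, 0.0, -0.5]
width: 84.9
grip_force: 0.0
```

Request:
{"name": "carry_out", "arguments": {"increments": [[0, 0, -0.01, 0], [0, 0, -0.025, 0], [0, 0, -0.03, 0], [0, 0, -0.035, 0], [0, 0, -0.035, 0], [0, 0, -0.02, 0], [0, 0, 0, 0], [0, 0, 0, 0]]}}

```text
t: 17.8
eef_pos: [483.1, 252.2, 210.0]
orientation: [0.0, 0.711, 0.704, 0.001]
wrist_force: [0.2, 0.1, -0.5]
width: 85.4
grip_force: 0.0
```

Request:
{"name": "carry_out", "arguments": {"increments": [[-0.02, 0, 0, 0], [-0.04, 0.002, 0, 0], [-0.04, 0.002, 0, 0], [-0.04, 0.002, 0, 0], [-0.04, 0.002, 0, 0], [-0.04, 0.002, 0, 0], [-0.04, 0.002, 0, 0], [-0.04, 0.002, 0, 0]]}}

```text
t: 18.6
eef_pos: [493.1, -49.5, 208.3]
orientation: [-0.001, 0.711, 0.704, -0.001]
wrist_force: [0.5, -0.7, -0.4]
width: 85.3
grip_force: 0.0
```

```bash
python3 - <<'E'
from h import *
go((512.2,-302.6,200))
C=cams()
P=[482.9,251.5,60]
for n in C:
  for nm,col,z in(("col","brass",40),("bush","blue",60)):
    c=proj(C[n],[482.9,251.5,z])[0];uv,s=blob(C[n],col,c,22);print(n,nm,c,uv,unproj(C[n],uv,z),s)
a=cv2.resize(C["scene"]["color"][320:430,140:290],None,fx=4,fy=4,interpolation=cv2.INTER_CUBIC)
cv2.imwrite("pics/c6.png",a)
c=proj(C["top"],[512,-302,15])[0];a=cv2.resize(C["top"]["color"][200:270,150:200],None,fx=8,fy=8,interpolation=cv2.INTER_CUBIC)
cv2.imwrite("pics/c7.png",a)
E
```

```text
tcp [493.1 -49.5 208.3] tool-delta mm [-252.9   21.6    8.2] axes x [0.01 1.   0.  ] y [ 1.    -0.01  -0.002] z [-1.9e-03  3.0e-04 -1.0e+00] j6 [-0.1   0.2  -0.13  1.25  0.    1.48] F [ 0.5 -0.7 -0.4] w 85.33054731913802 0.0 18.6
top col [168.55233068 241.27491783] [170.99137931 243.22485632] [477.77684833 245.06651043  40.        ] [161 232  19  21 113]
top bush [166.60067726 240.08787248] [166.33333333 240.3853211 ] [482.13308203 252.15088613  60.        ] [159 234  16  14 122]
scene col [208.27457628 378.35640427] [209.51931949 382.96078431] [475.07117914 258.28883356  40.        ] [193 370  32  26 351]
scene bush [206.57161967 371.21845269] [207.04297038 371.90863579] [481.27768079 252.29898004  60.        ] [196 360  23  24 284]
```

View pics/c6.png

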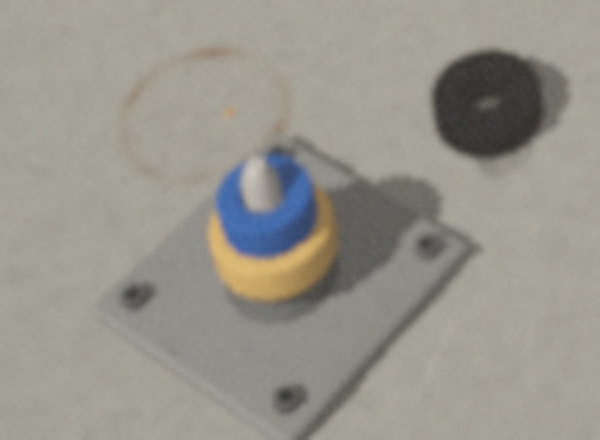

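View pics/c7.png

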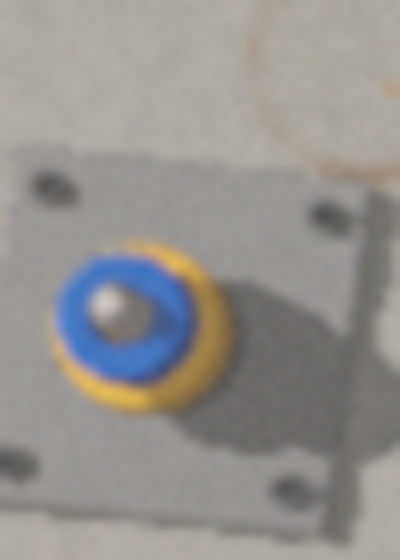

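Both rings are stacked flush around the post: bushing at c6 crop (265,205), collar beneath it. In c7 the tip is at (107,300). Now the nut.

Request:
{"name": "carry_out", "arguments": {"increments": [[-0.04, 0.003, 0, 0], [-0.04, 0.003, 0, 0], [-0.04, 0.003, 0, 0], [-0.04, 0.003, 0, 0], [-0.04, 0.003, 0, 0], [-0.035, 0.003, 0, 0], [-0.018, 0, 0, 0], [0, 0, 0, 0]]}}

```text
t: 19.5
eef_pos: [509.0, -302.4, 208.0]
orientation: [-0.001, 0.711, 0.703, -0.0]
wrist_force: [0.0, -0.9, 0.1]
width: 85.5
grip_force: 0.0
```

```bash
python3 - <<'E'
from h import *
from plant import *
C=cams()
print(unproj(C["top"],(162.9,237.1),86),unproj(C["scene"],(204.6,359.6),86))
uv,_=blob(C["scene"],"red",(332,220),18);print(unproj(C["scene"],uv,15))
go((512.2,-302.6,6))
E
```

```text
[486.46681098 254.33453654  86.        ] [485.06859658 247.80081993  86.        ]
[ 510.8758152  -301.66547893   15.        ]
tcp [ 509.1 -300.2  208.6] tool-delta mm [ -2.6   3.4 202.6] axes x [0.01  1.    0.001] y [ 1.    -0.01  -0.001] z [-0.0014  0.0014 -1.    ] j6 [-0.53  0.36  0.1   1.32  0.    1.05] F [ 0.5 -0.1 -0.4] w 85.63041552558943 0.0 19.6
```

Request:
{"name": "carry_out", "arguments": {"increments": [[-0.002, 0.003, 0.02, 0], [0, 0, 0.035, 0], [0, 0, 0.035, 0], [0, 0, 0.035, 0], [0, 0, 0.035, 0], [0, 0, 0.025, 0], [0, 0, 0.01, 0], [0, 0, 0, 0]]}}

```text
t: 20.4
eef_pos: [511.9, -301.4, 13.5]
orientation: [-0.001, 0.71, 0.704, -0.0]
wrist_force: [-0.3, -0.4, 0.3]
width: 85.3
grip_force: 0.0
```

```bash
python3 - <<'E'
from h import *
go((512,-302.6,6))
E
```

```text
tcp [ 511.9 -301.4   13.5] tool-delta mm [-1.2  0.1  7.5] axes x [0.009 1.    0.002] y [ 1.    -0.009 -0.002] z [-0.0021  0.0015 -1.    ] j6 [-0.53  0.5  -0.2   0.87  0.    1.05] F [-0.3 -0.4  0.3] w 85.33083703834127 0.0 20.4
```

Request:
{"name": "carry_out", "arguments": {"increments": [[-0.001, 0, 0.004, 0], [0, 0, 0.003, 0], [0, 0, 0, 0], [0, 0, 0, 0]]}}

```text
t: 20.8
eef_pos: [512.8, -304.4, 8.1]
orientation: [0.0, 0.711, 0.704, 0.0]
wrist_force: [-0.8, 0.0, 0.1]
width: 85.6
grip_force: 0.0
```

Request:
{"name": "carry_out", "arguments": {"increments": [[0, 0, 0, 0], [0, 0, 0, 0], [0, 0, 0, 0], [0, 0, 0, 0], [0, 0, 0, 0], [0, 0, 0, 0], [0, 0, 0, 0], [0, 0, 0, 0]], "grip": -1, "newtons": 40}}

```text
t: 21.6
eef_pos: [512.6, -304.3, 7.8]
orientation: [0.0, 0.711, 0.704, 0.0]
wrist_force: [-0.4, -0.2, 5.5]
width: 38.2
grip_force: 40.8
```

Request:
{"name": "carry_out", "arguments": {"increments": [[0, 0, 0, 0], [0, 0, 0, 0], [0, 0, 0, 0]]}}

```text
t: 21.9
eef_pos: [512.7, -304.3, 7.7]
orientation: [0.0, 0.711, 0.704, 0.0]
wrist_force: [-0.3, 0.6, 5.5]
width: 38.0
grip_force: 40.8
```

```bash
python3 - <<'E'
from h import *
go((484,251.3,200))
C=cams()
for n in("scene","top"):
  uv,s=blob(C[n],"red",proj(C[n],[511.9,-302.6,15])[0],18);print(unproj(C[n],uv,15),s)
E
```

```text
tcp [ 512.7 -304.3    7.7] tool-delta mm [ 555.2  -34.1 -192.4] axes x [ 0.01  1.   -0.  ] y [ 1.   -0.01  0.  ] z [ 4.e-04 -2.e-04 -1.e+00] j6 [-0.54  0.51 -0.2   0.86  0.    1.05] F [-0.3  0.6  5.5] w 38.04037012400387 40.80575462712659 21.9
[ 513.73180157 -302.76295462   15.        ] [326 213  11  15 152]Traceback (most recent call last):
  File "<stdin>", line 5, in <module>
  File "h.py", line 20, in blob
    n,l,s,_=cv2.connectedComponentsWithStats(m);i=1+np.argmax(s[1:,4])
                                                    ~~~~~~~~~^^^^^^^^^
    return _wrapfunc(a, 'argmax', axis=axis, out=out, **kwds)
    return bound(*args, **kwds)
ValueError: attempt to get argmax of an empty sequence
```

Request:
{"name": "carry_out", "arguments": {"increments": [[0, 0, -0.01, 0], [0, 0, -0.02, 0], [0, 0, -0.03, 0], [0, 0, -0.03, 0], [0, 0, -0.03, 0], [0, 0, -0.03, 0], [0, 0, -0.02, 0], [0, 0, 0, 0]]}}

```text
t: 22.8
eef_pos: [513.7, -304.8, 180.7]
orientation: [0.002, 0.711, 0.704, 0.001]
wrist_force: [0.6, -0.4, -1.5]
width: 37.9
grip_force: 40.4
```

Request:
{"name": "carry_out", "arguments": {"increments": [[0.02, -0.002, 0, 0], [0.035, -0.002, 0, 0], [0.035, -0.002, 0, 0], [0.04, -0.002, 0, 0], [0.04, -0.002, 0, 0], [0.04, -0.002, 0, 0], [0.04, -0.002, 0, 0], [0.04, -0.002, 0, 0]]}}

```text
t: 23.6
eef_pos: [498.4, -12.4, 176.5]
orientation: [-0.001, 0.711, 0.704, -0.0]
wrist_force: [0.7, 0.1, -0.3]
width: 38.0
grip_force: 40.4
```

Request:
{"name": "carry_out", "arguments": {"increments": [[0.04, -0.002, 0, 0], [0.04, -0.002, 0, 0], [0.04, -0.002, 0, 0], [0.04, -0.002, 0, 0], [0.04, -0.002, 0, 0], [0.035, -0.002, 0, 0], [0.02, -0.002, 0, 0], [0, 0, 0, 0]]}}

```text
t: 24.4
eef_pos: [487.0, 243.3, 176.2]
orientation: [-0.001, 0.71, 0.705, -0.001]
wrist_force: [-0.5, -1.0, -0.9]
width: 38.6
grip_force: 40.4
```

Request:
{"name": "carry_out", "arguments": {"increments": [[0, 0, 0, 0], [0, 0, 0, 0], [0, 0, 0, 0]]}}

```text
t: 24.7
eef_pos: [487.9, 240.1, 177.3]
orientation: [-0.0, 0.711, 0.703, -0.0]
wrist_force: [0.4, -0.3, -1.5]
width: 38.1
grip_force: 40.4
```

```bash
python3 - <<'E'
from h import *
go((484,249.6,105.7))
E
```

```text
tcp [487.9 240.1 177.3] tool-delta mm [ 9.4 -4.  71.6] axes x [ 0.011  1.    -0.   ] y [ 1.    -0.011 -0.   ] z [-4.e-04 -2.e-04 -1.e+00] j6 [ 0.46  0.29 -0.08  1.2  -0.    2.04] F [ 0.4 -0.3 -1.5] w 38.10151783551864 40.38950374313572 24.7
```

Request:
{"name": "carry_out", "arguments": {"increments": [[0.009, -0.004, 0.01, 0], [0, 0, 0.02, 0], [0, 0, 0.02, 0], [0, 0, 0.01, 0], [0, 0, 0.006, 0], [0, 0, 0.004, 0], [0, 0, 0, 0], [0, 0, 0, 0]]}}

```text
t: 25.5
eef_pos: [484.4, 250.4, 108.0]
orientation: [0.0, 0.711, 0.704, 0.0]
wrist_force: [0.7, -0.2, -0.8]
width: 38.3
grip_force: 40.4
```

Request:
{"name": "carry_out", "arguments": {"increments": [[0, 0, 0, 0], [0, 0, 0, 0], [0, 0, 0, 0], [0, 0, 0, 0]]}}

```text
t: 25.9
eef_pos: [484.0, 250.2, 107.6]
orientation: [-0.0, 0.711, 0.704, 0.0]
wrist_force: [-0.5, 1.2, -1.6]
width: 38.3
grip_force: 40.4
```

```bash
python3 - <<'E'
from h import *
go((484,249.6,105.7))
C=cams();c=C["scene"];p=sense()["eef_pos"]
z=p[2]-7.7
f=lambda q:((proj(c,q)[0]-[150,290]+.5)*4.5-.5).round(1)
print("nut top pred",f([484,251.3,z+30]),"bottom",f([484,251.3,z]),"tip",f([484,251.3,88]),"post@72",f([484,251.3,72]),"bush top",f([484,251.3,70]))
print("per mm x",f([485,251.3,z+30])-f([484,251.3,z+30]),"y",f([484,252.3,z+30])-f([484,251.3,z+30]))
a=cv2.resize(c["color"][290:420,150:270],None,fx=4.5,fy=4.5,interpolation=cv2.INTER_CUBIC)
cv2.imwrite("pics/c8.png",a)
E
```

```text
tcp [484.  250.2 107.6] tool-delta mm [-0.6 -0.   1.9] axes x [0.01 1.   0.  ] y [ 1.   -0.01  0.  ] z [ 2.e-04  2.e-04 -1.e+00] j6 [ 0.48  0.34 -0.2   1.03  0.    2.06] F [-0.5  1.2 -1.6] w 38.26197815120712 40.38160560941833 25.9
nut top pred [225.8 246.1] bottom [238.4 299. ] tip [243.2 319.2] post@72 [249.6 346.1] bush top [250.4 349.4]
per mm x [-2.2 -1. ] y [-1.7  1.9]
```

View pics/c8.png

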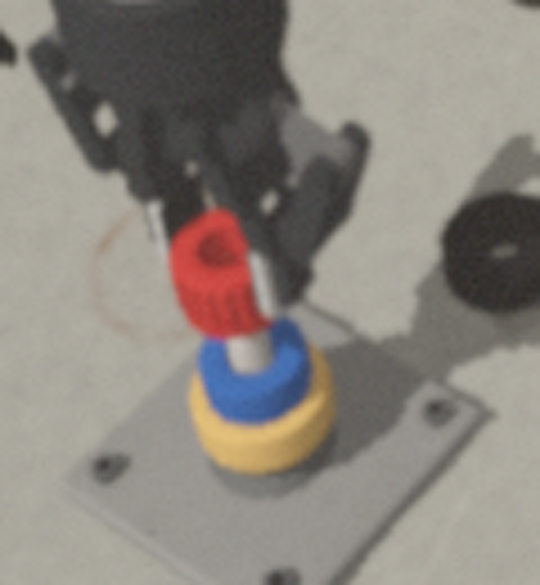

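The nut is level above the post. Its hole is at about crop (224,248) against a predicted (226,246), and the visible post at (249,348) matches its prediction. Lower by 2 mm, settle and hand in.

Request:
{"name": "carry_out", "arguments": {"increments": [[0, 0, 0.002, 0], [0, 0, 0, 0], [0, 0, 0, 0], [0, 0, 0, 0], [0, 0, 0, 0], [0, 0, 0, 0], [0, 0, 0, 0], [0, 0, 0, 0]]}}

```text
t: 26.8
eef_pos: [484.0, 250.2, 105.4]
orientation: [-0.0, 0.711, 0.704, 0.0]
wrist_force: [0.2, 0.7, -0.6]
width: 37.8
grip_force: 40.4
```

```bash
python3 - <<'E'
from h import *
go((484,249.6,105.7))
print(close_job())
E
```

```text
tcp [484.  250.2 105.4] tool-delta mm [-0.6  0.  -0.3] axes x [0.01 1.   0.  ] y [ 1.   -0.01 -0.  ] z [-0.e+00  1.e-04 -1.e+00] j6 [ 0.48  0.34 -0.2   1.03  0.    2.06] F [ 0.2  0.7 -0.6] w 37.77108474394098 40.3807543343828 26.8
the job is handed in; nothing more can be done
None
```

The job is handed in after about 27 s: the collar and bushing are home on the post and released, and the red nut is held still and upright about 1 cm above the tip, lined up to about 1 mm by camera; no verdict came back.

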